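# Index the flange to its next hole

### The arm

A 6-joint arm with a two-finger parallel gripper is mounted at the origin on the work surface; the furniture and walls round the work are solid. World frame = base frame: x ahead of the robot, y to its left, z up, the work surface at z = 0. Lengths are in m, angles in rad, forces in N, time in s.
With the tool pointing down it reaches from about 0.25 to 0.775 m from the base axis. Payload 4 kg.
Tool frame: the origin (TCP) lies midway between the tips of the shut fingers; the grasp point (between the pads) lies 19 mm behind it; z points along the fingers, x is the direction in which the jaws open and shut, and the axes are right-handed (so a half turn about z gives the same grasp; the last joint's range is limited). The gripper opens to 94 mm and grips with 3 to 60 N. Pads are 16 mm wide; open, the fingers measure 119 mm over their backs; the gripper's body (75 mm by 177 mm) begins 78 mm behind the grasp point.
Start: joints at [1.101, 0.087, 1.371, -0, 1.684, -0.103], TCP at [0.197, 0.513, 0.206] pointing down, gripper open.
Joint ranges: [-3.1, 3.1], [-0.76, 2.03], [0.27, 2.55], [-1.08, 4.22], [0.17, 2.65], [-2.57, 2.57]. Speed limits (rad/s): [2.79, 2.79, 3.14, 3.14, 3.14, 3.14].

### API

Orientations are given as [roll, pitch, yaw] about the fixed x, y, z axes, in that order (R = Rz(yaw) Ry(pitch) Rx(roll)).
In Python, from bench import robot gives the robot as it stands.
- The arm moves only by the shell command python3 -m handwheel 'ROWS'. ROWS is a JSON object of lists of equal length, an entry for each row: "delta_pos": the shift along the tool's x, y, z in mm, a list of three; "rotation": the turn, a rotation vector about the tool's x, y, z in rad, a list of three; "claw": the closure, from -1 (fully open) to 1 (shut). In form: {"delta_pos": [[tx, ty, tz], ...], "rotation": [[wx, wy, wz], ...], "claw": [claw, ...]}. A call has exactly 8 rows; each row shifts and turns the commanded pose from where the row before left it, along the tool's axes as they then stand; what a row does not reach is not made up. A row lasts 1/8 s, in which the tool goes at most 62.5 mm and 10.7 degrees, less where a joint would pass 70% of its speed; a pose out of reach is approached as far as the arm can. A call with a gripper value outside its range is refused whole. The fingers move at their own pace and stop on an object; the grip force is fixed at half the most. Time passes only in rows, so rows that do not move let the fingers close, or fill a call up. It gives the time, the measured TCP pose, the force and the opening at its end, in the units of the state.
- robot.get_obs(): the state, without advancing time (a new reading comes with each control period).
- robot.snapshot(name): name is "side" or "top" or "wrist"; returns a dict with "color" (400x640x3 uint8, red, green, blue), "intrinsics" (3x3 intrinsics, pixels), "eye" and "rotation" of the camera in the world. Camera axes: x right, y down, z forward; pixel columns grow to the right and rows downward; lengths in m; the calibration is good to about 2 mm. A picture is of the moment at which its call begins. There is no depth.
- robot.close_job(): hands the job in, once; it reports no verdict.
The state is a dict: "time": time; "joint_positions": joint angles; "qvel": joint speeds; "joint_torque": joint torques, N m; "tool_pos": TCP position; "ee_rot": TCP orientation; "wrist_force": force on the tool from outside, world axes, zero at the start; "wrist_torque": the same for the moment, N m; "width": finger opening in m.
Only numpy, scipy, OpenCV 4.12 (cv2) and the standard library are available. Lean on these libraries where they do the work, as an engineer would, in place of code of your own. Each camera call takes 0.05 s, during which the arm holds its last target.

### The job

The flange clamped on the indexing fixture is to be drilled at its next hole: with a fingertip against the side of the upright post, push the round table clockwise (seen from above) by exactly four clicks of its click stop from where it stands, without overrunning the fourth click, and leave it resting there. Push gently, do not grip the post, and leave the tin and the pipe elbow where they are.

Things in the scene. Friction and masses are not known exactly. Their poses are not given: they have to be found in the camera images.
- indexer: Indexing fixture, fixed to the bench, yaw -0.9 to 0.5 rad: a grey round cast base 170 mm across (three bolted ears reach 97 mm from the axis) under a round steel table. Origin: on the turning axis, at bench height; z up. A small fixed pointer, 51 mm high, stands at the rim, 75 to 95 mm from the axis, at bearing 30 degrees; the post stays far from it in this job.
- dial_center (a point): Turning axis (vertical) at the height of the table's top, 45 mm above the bench. The table is 160 mm across; 24 dark marks on its rim are one click apart (every fourth is longer). In its middle a six-hole aluminium flange disc, 90 mm across, is clamped with a nut, whose top is 66 mm above the bench.
- post_top (a point): Centre of the top of the one upright round post on the table, 85 mm above the bench, 68 mm from the turning axis; it turns with the table. The post is 18 mm in diameter (22 mm at its foot, 6 mm high) and 40 mm tall, from 45 to 85 mm above the bench.
- dial (a joint): Table angle, rad, growing clockwise from above; at 0 the post's bearing is 210 degrees (counter-clockwise from the fixture's x). Range -0.35 to 2.6. Rests at whole multiples of 15 deg (0.2618 rad, 18 mm at the post); starts in rest 0, 1, 2 or 3. It resists with up to 0.2 N m (3 N at the post); past half-way it snaps on to the next rest and stays; let go before, it springs back.
- tin: Small open metal tin, 64 mm diameter, 50 mm high, loose on the bench, left or far right of the fixture; origin at the centre of its underside. To be left alone.
- elbow: White plastic pipe elbow, 59 x 59 x 42 mm high, loose on the bench, left or far right of the fixture (where the tin is not); origin at the centre of its underside. To be left alone.

How it is judged:
On the way:
1. a finger pushes the fixture's table, which has turned by more than one and a half clicks (contact force between the fingers and indexer above 0.2 N and distance of post_top from where it was at the start of the episode above 0.03 m), for 0.02 s.
At the end, for the whole second after the job is handed in: The table rests four clicks (60 degrees, within 4 degrees) clockwise of where it started: the post's top is 63.5 to 72.5 mm in a straight line from its start and the table's angle is above 0.92 rad; tin and elbow are within 15 mm of where they stood (distance of post_top from where it was at the start of the episode between 0.0635 and 0.0725 m and value of joint dial above 0.92 rad and velocity of joint dial between -0.05 and 0.05 rad/s and distance of each of tin, elbow from where it was at the start of the episode below 0.015 m); the robot touches nothing.
It fails at once if the table overran: it was turned more than about 4.8 clicks from its start (distance of post_top from where it was at the start of the episode above 0.08 m).
It fails at once if the fixture was gripped or pushed hard (more than 20 N from the fingers) (contact force between the fingers and indexer above 20 N).
It fails at once if the tin or the elbow was shifted or lifted (distance of any of tin, elbow from where it was at the start of the episode above 0.02 m).
It also fails if it takes over 51 s, if anything falls off the work surface, if the arm or the gripper's body presses on something with over 40 N, if the wrist force passes 120 N, or if a joint passes its speed limit or range.

## Working session

There is one attempt and no reset: what is moved stays moved. The work goes in short steps, Python scripts to look and compute and a shell command to move; the robot and the scene stay as the last step left them, time stands still between calls to the robot, and variables do not carry over. Pictures are saved under pics/ and viewed, and the job is handed in when it is done.

```bash
ls; mkdir -p pics
python3 - <<'E'
from bench import robot
import cv2
o=robot.get_obs(); print(o)
for n in ["top","side"]:
    s=robot.snapshot(n); cv2.imwrite(f"pics/{n}0.png",s["color"][:,:,::-1]); print(n,s["intrinsics"],s["eye"],s["rotation"])
    import numpy as np; np.savez(f"pics/{n}0.npz",**s)
E
```

```text
pics
{'time': 0.0, 'joint_positions': array([ 1.10090212e+00,  8.79390449e-02,  1.37224653e+00, -6.85746094e-06,
        1.68359046e+00, -1.03083682e-01]), 'qvel': array([ 0.00232699,  0.0003332 ,  0.00034382, -0.00121025,  0.00046133,
        0.00126034]), 'joint_torque': array([ 8.99517363e-04, -3.40181923e+01, -3.02426434e+01,  7.18828314e-02,
        3.28494119e-02, -1.91992799e-04]), 'tool_pos': array([0.19700089, 0.51292163, 0.20431682]), 'ee_rot': array([-3.14137476e+00,  2.17248638e-03,  1.20398527e+00]), 'wrist_force': array([-0.8143921 ,  0.79317572,  0.4385709 ]), 'wrist_torque': array([-0.02848336,  0.00798429, -0.01976397]), 'width': 0.09378213298687597}
top [[421.9865476    0.         320.33622838]
 [  0.         421.9865476  195.10823539]
 [  0.           0.           1.        ]] [0.3845687  0.17055185 0.94268683] [-2.99361178e+00 -1.52226560e-03 -1.60034815e+00]
side [[380.95266745   0.         322.17112307]
 [  0.         380.95266745 201.01928883]
 [  0.           0.           1.        ]] [ 0.33426776 -0.53558369  0.48385851] [-2.0841057   0.00370206 -0.23140116]
```

View pics/top0.png

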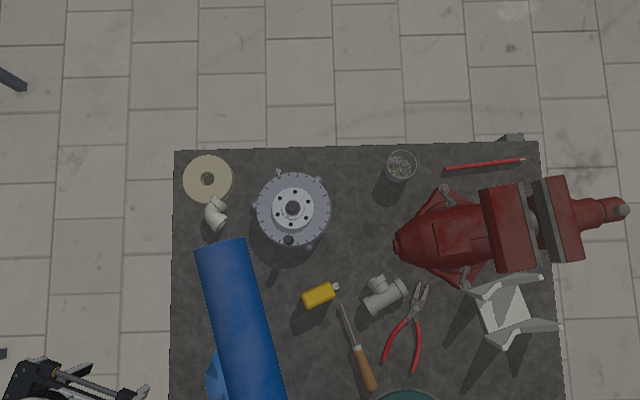

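View pics/side0.png

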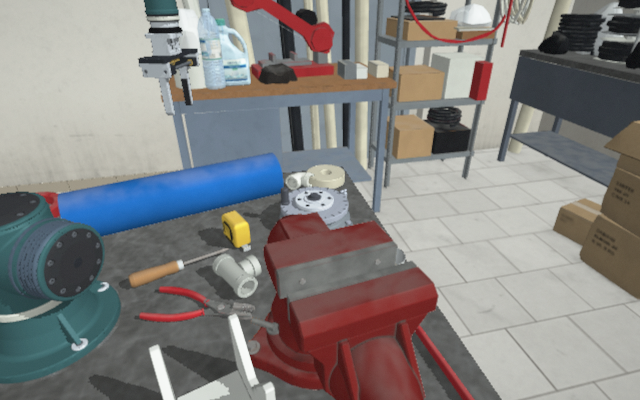

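```bash
cat > h.py <<'E'
import numpy as np
from scipy.spatial.transform import Rotation as R
def Rm(r): r=np.asarray(r); return r if r.shape==(3,3) else R.from_euler('xyz',r).as_matrix()
def ray(s,u,v,z):
    d=Rm(s["rotation"])@np.linalg.inv(s["intrinsics"])@[u,v,1]; e=np.asarray(s["eye"]); return e+d*(z-e[2])/d[2]
def proj(s,p):
    q=s["intrinsics"]@(Rm(s["rotation"]).T@(np.asarray(p)-s["eye"])); return q[:2]/q[2]
E
python3 - <<'E'
import cv2,numpy as np
from h import *
s=np.load("pics/top0.npz"); print(np.round(Rm(s["rotation"]),3))
for u,v,z in [(292,208,.066),(292,208,.045),(289,240,.085),(215,213,.03),(401,165,.05),(245,240,.1),(320,295,.04)]: print(u,v,ray(s,u,v,z).round(3))
im=cv2.imread("pics/top0.png")[160:280,170:330]; cv2.imwrite("pics/crop0.png",cv2.resize(im,None,fx=5,fy=5,interpolation=cv2.INTER_CUBIC))
E
```

```text
[[-0.03  -0.989  0.147]
 [-1.     0.029 -0.006]
 [ 0.002 -0.147 -0.989]]
292 208 [0.49  0.225 0.066]
292 208 [0.492 0.227 0.045]
289 240 [0.422 0.232 0.085]
215 213 [0.488 0.395 0.03 ]
401 165 [ 0.578 -0.011  0.05 ]
245 240 [0.424 0.318 0.1  ]
320 295 [0.308 0.172 0.04 ]
```

View pics/crop0.png

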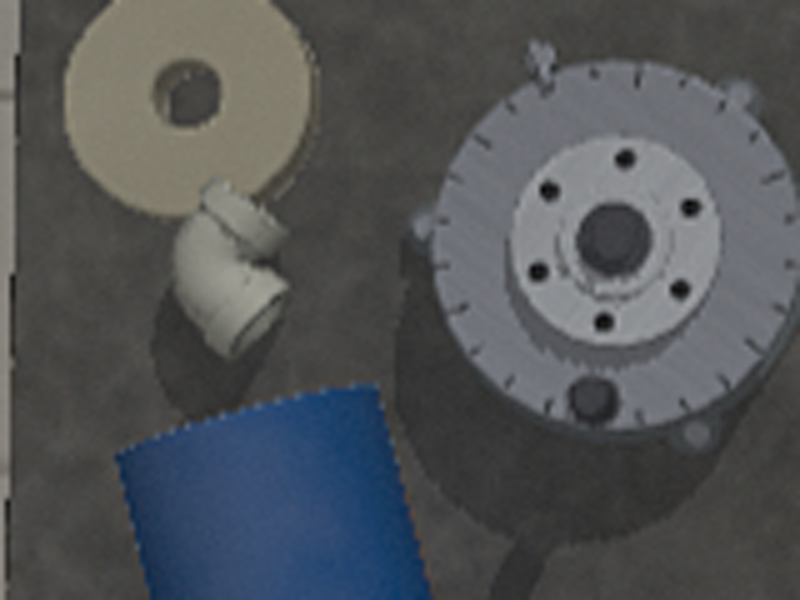

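Run:
```python
import cv2,numpy as np
from h import *
s=np.load("pics/top0.npz"); im=cv2.imread("pics/top0.png")
hsv=cv2.cvtColor(im,cv2.COLOR_BGR2HSV); g=cv2.cvtColor(im,cv2.COLOR_BGR2GRAY)
# table
m=((g>85)&(hsv[...,1]<60)).astype(np.uint8); m[:,:250]=0; m[:,338:]=0; m[:165]=0; m[255:]=0
m=cv2.morphologyEx(m,cv2.MORPH_OPEN,cv2.getStructuringElement(2,(7,7)))
c=max(cv2.findContours(m,0,1)[0],key=cv2.contourArea); h=cv2.convexHull(c)
P=np.array([ray(s,u,v,.045)[:2] for u,v in h[:,0]])
A=np.c_[2*P,np.ones(len(P))]; x=np.linalg.lstsq(A,(P**2).sum(1),rcond=None)[0]
print("axis",x[:2],"R",np.sqrt(x[2]+x[0]**2+x[1]**2))
# flange disc
# post
pm=(g<75).astype(np.uint8); sub=np.zeros_like(pm); sub[230:248,280:298]=1
n,l,st,ce=cv2.connectedComponentsWithStats(pm*sub)
for i in range(1,n): print(st[i],ce[i],ray(s,*ce[i],.085).round(4))
# nut
sub=np.zeros_like(pm); sub[198:218,282:302]=1
n,l,st,ce=cv2.connectedComponentsWithStats((g<85).astype(np.uint8)*sub)
for i in range(1,n): print('nut',st[i],ce[i],ray(s,*ce[i],.066).round(4))
print(g[230:248,280:298])
```

```text
axis [0.49244352 0.22466306] R 0.07876003748695316
[280 235  18  13 129] [287.94573643 242.23255814] [0.418  0.2337 0.085 ]
nut [285 201  15  15 173] [292.26589595 207.58959538] [0.4905 0.2248 0.066 ]
[[100  85  87  86  89  87  87  86  88  85  87  86  86  83  85  88  88  89]
 [116  95  87 100  87  88  88  85  89  88  91  89  87  88  83  89  85  85]
 [117 114 103 118  97  86 102  86  88  87  87  86  87  86  84  85  98  97]
 [115 115 116 119 117 104 119 101  90 100  89 104  98  84 100 100 120 115]
 [115 115 115 115 119 119 117 107  91 110 102 124 119 103 120 117 118 114]
 [113 116 116 119 119 103  82  74  76  78  92 108 113 120 116 116 117 115]
 [116 114 117 118  98  70  55  59  63  59  54  56  81 112 118 114 115 115]
 [118 117 117 104  48  56  59  63  63  57  62  52  56  92 121 118 115 117]
 [118 118 117  79  45  63  62  62  64  64  64  54  44  76 125 116 115 113]
 [104 121 115  81  48  63  66  63  63  63  64  49  40  68 117 121 118 116]
 [ 85 125 118  92  43  63  64  66  62  62  61  46  39  63  96 118 118 118]
 [114 123 124  86  47  54  61  62  64  58  50  38  39  65 108 118 118 109]
 [123 124 121  89  76  40  54  60  59  45  43  38  44  74 123 118 112  82]
 [ 93 108 107  90  90  46  42  41  40  41  37  40  57 102 120 120 115  78]
 [ 60  67  68  77  82  64  62  54  42  47  52  72  92 124 120 115 115  94]
 [ 60  63  60  58  66  70  79  71  54  63  64  86  97 104 101  95  93  86]
 [ 54  57  56  59  63  59  61  64  61  63  62  62  59  65  60  53  55  60]
 [ 51  49  52  55  56  57  57  60  61  63  61  62  63  61  59  63  61  60]]
```

```bash
python3 -m handwheel '{"delta_pos":[[-27.8,40.2,0],[-27.8,40.2,0],[-27.8,40.2,0],[-27.8,40.2,0],[-27.8,40.2,0],[-27.8,40.2,0],[-27.8,40.2,0],[-27.8,40.2,0]],"rotation":[[0,0,0],[0,0,0],[0,0,0],[0,0,0],[0,0,0],[0,0,0],[0,0,0],[0,0,0]],"claw":[1,1,1,1,1,1,1,1]}'
python3 -m handwheel '{"delta_pos":[[0,0,0],[0,0,0],[0,0,0],[0,0,0],[0,0,0],[0,0,0],[0,0,0],[0,0,0]],"rotation":[[0,0,0.169],[0,0,0.169],[0,0,0.169],[0,0,0.169],[0,0,0.169],[0,0,0.169],[0,0,0.169],[0,0,0.169]],"claw":[1,1,1,1,1,1,1,1]}'
python3 - <<'E'
from bench import robot
import cv2, numpy as np
from h import *
for n in ["wrist","top"]:
    s=robot.snapshot(n); cv2.imwrite(f"pics/{n}1.png",s["color"][:,:,::-1]); np.savez(f"pics/{n}1.npz",**s)
o=robot.get_obs(); print(o["time"],o["tool_pos"],o["ee_rot"],o["wrist_force"],o["width"])
s=np.load("pics/wrist1.npz"); print(s["eye"],proj(s,[.4242,.2349,.085]),proj(s,[.4915,.2248,.066]))
E
```

```text
time: 1.1
tool_pos: [0.4181, 0.189, 0.2051]
ee_rot: [-3.141, 0.0, 1.204]
wrist_force: [0.8, 0.9, -0.1]
width: 0.0173
time: 2.1
tool_pos: [0.4173, 0.1904, 0.2049]
ee_rot: [3.141, 0.001, -0.154]
wrist_force: [0.3, -0.3, -1.3]
width: 0.0003
2.2 [0.41742867 0.19038327 0.20494894] [ 3.14118336e+00  9.12843558e-04 -1.47730932e-01] [0.14701733 0.172443   0.18643658] 0.0005218520555447578
[0.42835143 0.26038003 0.38477585] [318.83497805 136.77974165] [396.2743573  134.51526478]
```

View pics/wrist1.png

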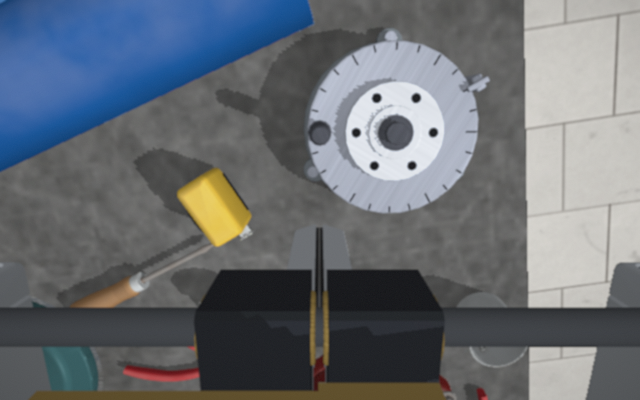

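View pics/top1.png

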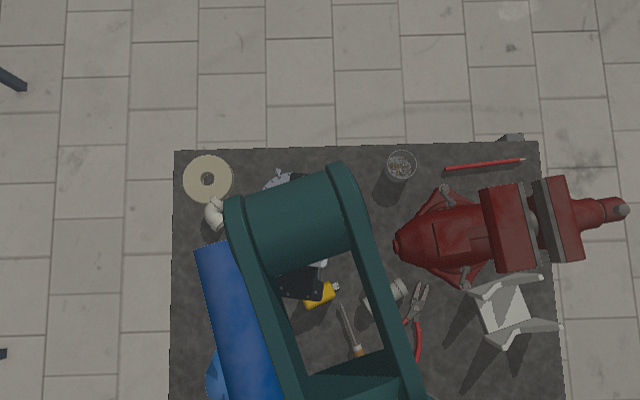

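Run:
```python
import cv2,numpy as np
from h import *
s=np.load("pics/wrist1.npz"); im=cv2.imread("pics/wrist1.png"); g=cv2.cvtColor(im,cv2.COLOR_BGR2GRAY)
cv2.imwrite("pics/w1c.png",cv2.resize(im[80:180,280:440],None,fx=5,fy=5,interpolation=cv2.INTER_CUBIC))
e=[]
for u,v,z in [(319,131.5,.085),(396,132,.066),(395,132,.045)]: print(ray(s,u,v,z).round(4))
```

```text
[0.425  0.2391 0.085 ]
[0.4915 0.227  0.066 ]
[0.4947 0.225  0.045 ]
```

View pics/w1c.png

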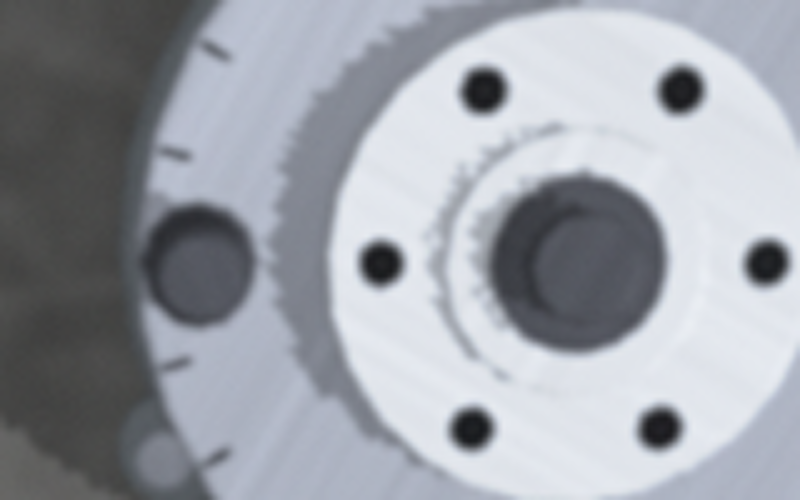

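```bash
python3 -m handwheel '{"delta_pos":[[0,0,25],[0,0,25],[0,0,25],[0,0,25],[0,0,20],[0,0,12],[0,0,8],[0,0,0]],"rotation":[[0,0,0],[0,0,0],[0,0,0],[0,0,0],[0,0,0],[0,0,0],[0,0,0],[0,0,0]],"claw":[1,1,1,1,1,1,1,1]}'
python3 - <<'E'
from bench import robot
import cv2, numpy as np
s=robot.snapshot("wrist"); cv2.imwrite("pics/wrist2.png",s["color"][:,:,::-1]); np.savez("pics/wrist2.npz",**s)
o=robot.get_obs(); p=o["tool_pos"]; print(p,o["ee_rot"],o["wrist_force"])
c=np.array([.4925,.2252]); psi=o["ee_rot"][2]; x=np.array([np.cos(psi),np.sin(psi)]); y=np.array([np.sin(psi),-np.cos(psi)])
for b in [171,156,141,126,118,115]:
    B=np.radians(b); r=np.array([np.cos(B),np.sin(B)]); t=np.array([np.sin(B),-np.cos(B)])
    f=c+.068*r-.017*t; d=f-p[:2]; print(b,f.round(4),"psi",B-np.pi,"tool dx,dy mm",(d@x*1e3).round(1),(d@y*1e3).round(1))
E
```

```text
time: 3.2
tool_pos: [0.4176, 0.1905, 0.0653]
ee_rot: [3.141, 0.0, -0.147]
wrist_force: [0.9, 0.6, 0.8]
width: 0.0005
[0.41798824 0.19057228 0.06585197] [-3.14128029e+00 -5.65287624e-04 -1.47482715e-01] [0.56029995 0.19449608 0.18018415]
171 [0.4227 0.219 ] psi -0.15707963267948966 tool dx,dy mm 0.5 -28.9
156 [0.4235 0.2373] psi -0.41887902047863923 tool dx,dy mm -1.5 -47.1
141 [0.429  0.2548] psi -0.6806784082777884 tool dx,dy mm 1.4 -65.1
126 [0.4388 0.2702] psi -0.9424777960769379 tool dx,dy mm 8.9 -81.8
118 [0.4456 0.2773] psi -1.082104136236484 tool dx,dy mm 14.5 -89.8
115 [0.4484 0.2796] psi -1.1344640137963142 tool dx,dy mm 16.9 -92.6
```

View pics/wrist2.png

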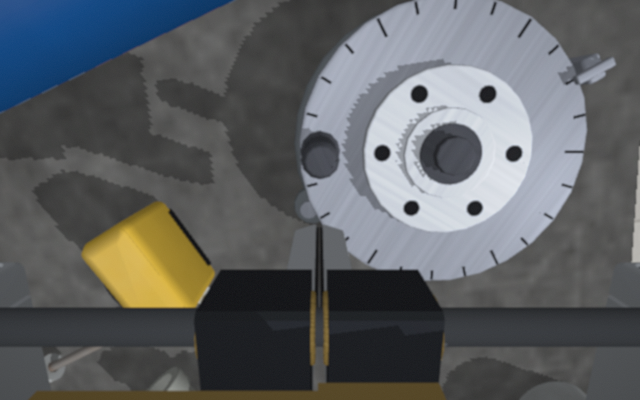

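```bash
python3 -m handwheel '{"delta_pos":[[0,-8,0],[0,-8,0],[0,-6,0],[0.3,-4,0],[0,-3,0],[-0.7,-3,0],[-0.7,-3,0],[-0.7,-3,0]],"rotation":[[0,0,0],[0,0,0],[0,0,0],[0,0,0.01],[0,0,0],[0,0,0.0436],[0,0,0.0436],[0,0,0.0436]],"claw":[1,1,1,1,1,1,1,1]}'
cat > look.py <<'E'
from bench import robot
import cv2, numpy as np, sys
from h import *
n=sys.argv[1]
s=robot.snapshot("wrist"); cv2.imwrite(f"pics/wrist{n}.png",s["color"][:,:,::-1]); np.savez(f"pics/wrist{n}.npz",**s)
o=robot.get_obs(); p=o["tool_pos"]; print(o["time"],p.round(4),o["ee_rot"].round(3),o["wrist_force"].round(2))
c=np.array([.4925,.2252]); psi=o["ee_rot"][2]; x=np.array([np.cos(psi),np.sin(psi)]); y=np.array([np.sin(psi),-np.cos(psi)])
q=p[:2]-c; beta=psi+np.pi
print("psi beta",np.degrees(beta).round(1),"radial(want -68)",(q@x*1e3).round(1),"tangential (y; want 17)",(q@y*1e3).round(1))
for k in range(5):
    B=np.radians(171-15*k); print(k, proj(s,[c[0]+.068*np.cos(B),c[1]+.068*np.sin(B),.085]).round(0))
E
python3 look.py 3
```

```text
time: 4.25
tool_pos: [0.4219, 0.2279, 0.0655]
ee_rot: [3.14, 0.0, -0.291]
wrist_force: [0.1, -0.2, 0.4]
width: 0.0005
4.3 [0.422  0.2286 0.0655] [-3.142  0.    -0.291] [ 0.66  0.71 -0.44]
psi beta 163.3 radial(want -68) -68.5 tangential (y; want 17) 17.0
0 [321. 240.]
1 [321. 204.]
2 [331. 167.]
3 [351. 133.]
4 [381. 103.]
```

View pics/wrist3.png

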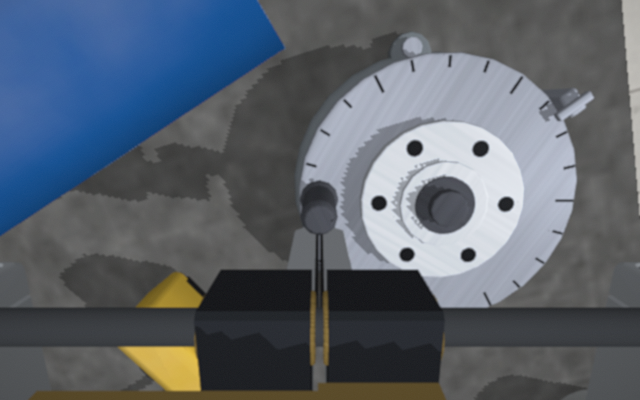

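```bash
python3 -m handwheel '{"delta_pos":[[-0.7,-3,0],[-0.7,-3,0],[-0.7,-3,0],[0,0,0],[0,0,0],[0,0,0],[0,0,0],[0,0,0]],"rotation":[[0,0,0.0436],[0,0,0.0436],[0,0,0.0436],[0,0,0],[0,0,0],[0,0,0],[0,0,0],[0,0,0]],"claw":[1,1,1,1,1,1,1,1]}'
python3 look.py 4
```

```text
time: 5.3
tool_pos: [0.423, 0.2374, 0.0654]
ee_rot: [3.141, -0.0, -0.42]
wrist_force: [0.3, -1.4, -0.0]
width: 0.0005
5.35 [0.423  0.2374 0.0654] [ 3.141  0.    -0.42 ] [-0.08 -1.14  0.14]
psi beta 156.0 radial(want -68) -68.5 tangential (y; want 17) 17.2
0 [325. 257.]
1 [320. 223.]
2 [325. 186.]
3 [340. 150.]
4 [366. 118.]
```

View pics/wrist4.png

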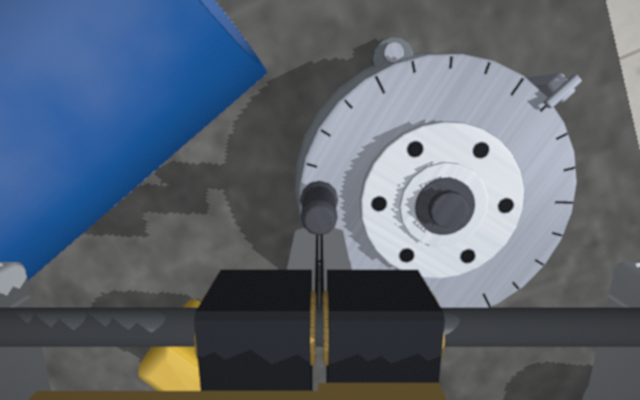

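```bash
python3 -m handwheel '{"delta_pos":[[-0.7,-3,0],[-0.7,-3,0],[-0.7,-3,0],[-0.7,-3,0],[-0.7,-3,0],[-0.7,-3,0],[-0.7,-3,0],[-0.7,-3,0]],"rotation":[[0,0,0.0436],[0,0,0.0436],[0,0,0.0436],[0,0,0.0436],[0,0,0.0436],[0,0,0.0436],[0,0,0.0436],[0,0,0.0436]],"claw":[1,1,1,1,1,1,1,1]}'
python3 look.py 5
```

```text
time: 6.35
tool_pos: [0.4307, 0.2602, 0.0655]
ee_rot: [3.14, 0.0, -0.77]
wrist_force: [-1.4, -2.4, 2.6]
width: 0.0004
6.4 [0.4312 0.2608 0.0656] [ 3.141  0.    -0.771] [ 0.08 -0.61 -0.28]
psi beta 135.8 radial(want -68) -68.8 tangential (y; want 17) 17.2
0 [346. 296.]
1 [329. 267.]
2 [321. 233.]
3 [323. 197.]
4 [335. 160.]
```

View pics/wrist5.png

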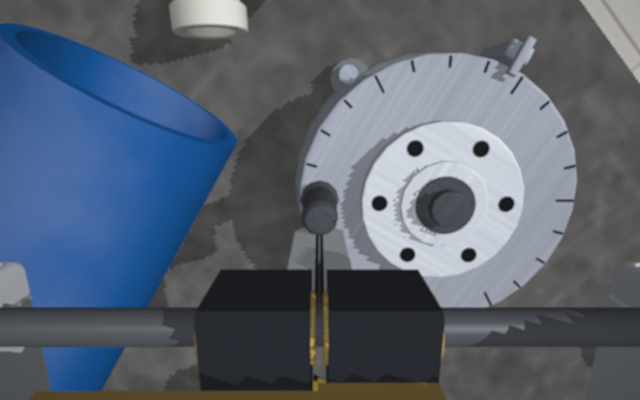

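```bash
python3 -m handwheel '{"delta_pos":[[-0.7,-3,0],[-0.7,-3,0],[-0.7,-3,0],[-0.7,-3,0],[-0.5,-2,0],[0,0,0],[0,0,0],[0,0,0]],"rotation":[[0,0,0.0436],[0,0,0.0436],[0,0,0.0436],[0,0,0.0436],[0,0,0.03],[0,0,0],[0,0,0],[0,0,0]],"claw":[1,1,1,1,1,1,1,1]}'
python3 look.py 6
```

```text
time: 7.4
tool_pos: [0.4393, 0.2724, 0.0655]
ee_rot: [3.141, 0.0, -0.972]
wrist_force: [-2.9, -1.0, 1.2]
width: 0.0006
7.45 [0.4393 0.2724 0.0655] [ 3.141e+00  1.000e-03 -9.730e-01] [-2.46 -1.8   2.38]
psi beta 124.3 radial(want -68) -69.0 tangential (y; want 17) 17.4
0 [364. 315.]
1 [342. 291.]
2 [327. 260.]
3 [322. 226.]
4 [325. 189.]
```

View pics/wrist6.png

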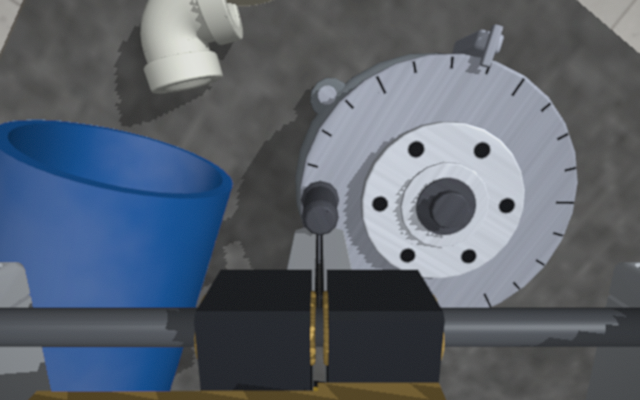

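```bash
python3 -m handwheel '{"delta_pos":[[-0.5,-2,0],[-0.5,-2,0],[-0.5,-2,0],[-0.2,-1,0],[0,0,0],[0,0,0],[0,0,0],[0,0,0]],"rotation":[[0,0,0.03],[0,0,0.03],[0,0,0.03],[0,0,0.015],[0,0,0],[0,0,0],[0,0,0],[0,0,0]],"claw":[1,1,1,1,1,1,1,1]}'
python3 look.py 7
```

```text
time: 8.45
tool_pos: [0.4446, 0.2775, 0.0655]
ee_rot: [-3.141, 0.0, -1.078]
wrist_force: [0.6, -0.1, -0.5]
width: 0.0001
8.5 [0.4446 0.2775 0.0655] [-3.141  0.    -1.078] [ 0.54  0.17 -0.36]
psi beta 118.2 radial(want -68) -68.7 tangential (y; want 17) 17.5
0 [374. 323.]
1 [349. 301.]
2 [332. 273.]
3 [322. 240.]
4 [322. 204.]
```

View pics/wrist7.png

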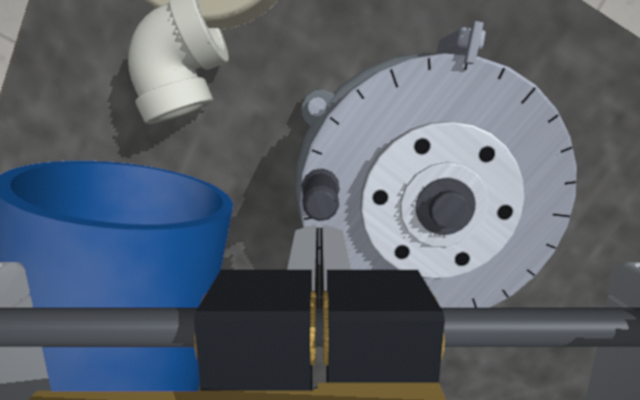

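The post snapped ahead of the finger to pixel (320,203), against (322,204) predicted for click 4, and the contact force is gone. Backing off and lifting next.

```bash
python3 -m handwheel '{"delta_pos":[[0,8,0],[0,8,0],[0,8,0],[0,0,-20],[0,0,-40],[0,0,-40],[0,0,-40],[0,0,0]],"rotation":[[0,0,0],[0,0,0],[0,0,0],[0,0,0],[0,0,0],[0,0,0],[0,0,0],[0,0,0]],"claw":[1,1,1,1,1,1,1,1]}'
python3 look.py 8
```

```text
time: 9.5
tool_pos: [0.425, 0.2669, 0.2097]
ee_rot: [-3.133, -0.0, -1.078]
wrist_force: [0.4, 0.2, 0.4]
width: 0.0003
9.55 [0.4239 0.2663 0.207 ] [-3.138 -0.    -1.078] [-1.37 -1.26  0.22]
psi beta 118.2 radial(want -68) -68.7 tangential (y; want 17) 41.0
0 [350. 206.]
1 [336. 192.]
2 [326. 174.]
3 [321. 155.]
4 [321. 134.]
```

View pics/wrist8.png

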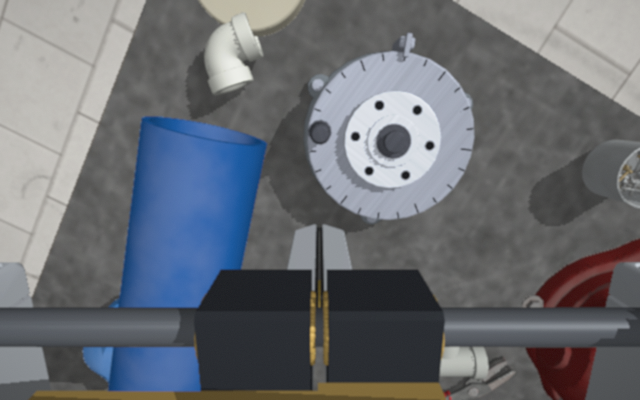

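```bash
python3 -m handwheel '{"delta_pos":[[-20,25,0],[-25,25,0],[-25,25,0],[-25,25,0],[-20,20,0],[0,0,0],[0,0,0],[0,0,0]],"rotation":[[0,0,0],[0,0,0],[0,0,0],[0,0,0],[0,0,0],[0,0,0],[0,0,0],[0,0,0]],"claw":[1,1,1,1,1,1,1,1]}'
python3 - <<'E'
from bench import robot
import cv2, numpy as np
from h import *
s=robot.snapshot("top"); im=s["color"][:,:,::-1].copy(); cv2.imwrite("pics/top9.png",im); np.savez("pics/top9.npz",**s)
cv2.imwrite("pics/top9c.png",cv2.resize(im[140:280,170:330],None,fx=4,fy=4,interpolation=cv2.INTER_CUBIC))
B=np.radians(111)
for k in (3,4,5):
    B=np.radians(171-15*k);u=proj(s,[.4915+.068*np.cos(B),.2248+.068*np.sin(B),.085]);print(k,u,(u-[170,140])*4)
E
```

```text
time: 10.55
tool_pos: [0.2639, 0.3102, 0.2048]
ee_rot: [3.141, -0.001, -1.079]
wrist_force: [-0.3, 0.3, -0.5]
width: 0.0005
3 [264.97711844 226.31931529] [379.90847376 345.27726116]
4 [260.74022966 218.78845188] [362.96091862 315.15380753]
5 [258.63764929 210.42693839] [354.55059715 281.70775357]
```

View pics/top9.png

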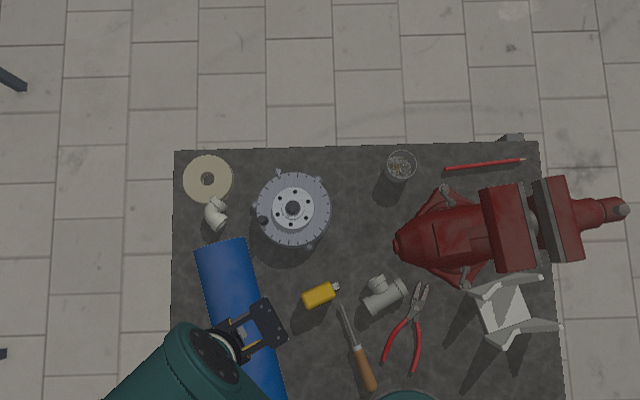

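View pics/top9c.png

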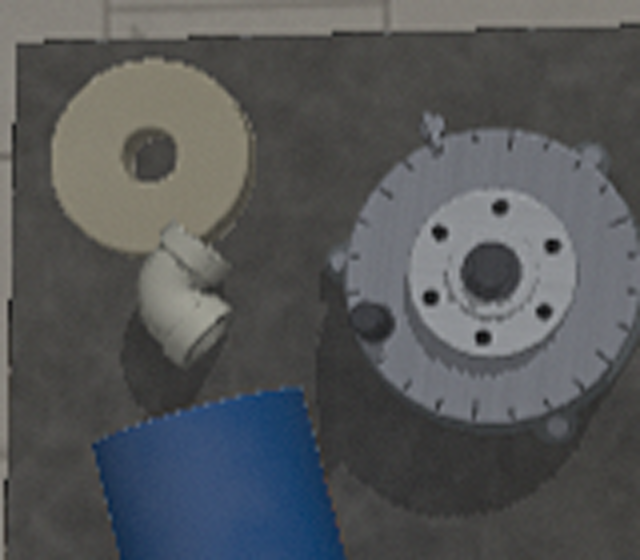

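Run:
```python
from bench import robot
import numpy as np
from h import *
s=np.load("pics/top9.npz"); a=ray(s,287.6,239,.085);b=ray(s,261.6,219.3,.085);print(np.linalg.norm(a-b))
o=robot.get_obs();print(o["wrist_force"],o["qvel"].round(3)); robot.close_job()
```

```text
0.06670354350909259
[-0.13402218  0.85129913  0.81223346] [ 0.001 -0.    -0.005  0.003  0.001  0.002]
the job is handed in; nothing more can be done
```

I turned the table four clicks clockwise with the shut fingertips against the side of the post, then backed off, lifted clear and handed the job in at about 10.6 s. `close_job()` gives no verdict, so the result below is from my own checks.

- **Table position:** the top view puts the post top about 66.7 mm from its start, inside the 63.5–72.5 mm window (68 mm is exact). The wrist view agreed with the predicted position for click 4 to about 2 pixels.
- **Stability:** after the snap onto the fourth click, the post's position matched click 4 in the wrist view with the finger clear of it, and again in the top view after the arm had moved away. I did not read the dial angle or speed directly.
- **Forces:** the largest wrist force I read was about 4 N, in readings taken only between moves. It is 0 within noise now, with the arm clear of everything.
- **Tin and elbow:** both look the same in the top images before and after. I compared them by eye and did not measure a displacement.
- **Disagreement:** while pushing, the post ran about 3 degrees ahead of where my finger model put it. I corrected for that before the last push.

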